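# Set the batch wheel to 5 and trigger the clamped code reader

### The arm

A 6-joint arm with a two-finger parallel gripper is mounted at the origin on the work surface. World frame = base frame: x ahead of the robot, y to its left, z up, the work surface at z = 0. Lengths are in mm, angles in rad, forces in N, time in s.
With the tool pointing down it reaches from about 300 to 775 mm from the base axis. Payload 14.6 kg.
Tool frame: the origin (TCP) lies on the centre line of the jaws, within the pads' length; the fingertips stand 8 mm ahead of it and the grasp point (between the pads) lies 11 mm behind it; z points along the fingers, y is the direction in which the jaws open and shut (so a half turn about z gives the same grasp; the last joint's range is limited). The gripper opens to 94 mm and grips with 3 to 60 N. Pads are 16 mm wide; open, the fingers measure 119 mm over their backs; the gripper's body (75 mm by 177 mm) begins 78 mm behind the grasp point.
Start: joints at [1.238, 0.3, 1.521, -0, 1.321, -0.067], TCP at [144.472, 530.676, 213.446] pointing down, gripper open.
Joint ranges: [-3.03, 3.03], [-0.79, 2.21], [0.23, 2.52], [-1.04, 4.18], [0, 3.07], [-2.55, 2.55]. Speed limits (rad/s): [2.22, 2.22, 2.57, 3.14, 3.14, 3.14].

### API

Orientations are given as [roll, pitch, yaw] about the fixed x, y, z axes, in that order (R = Rz(yaw) Ry(pitch) Rx(roll)).
In Python, from cell import read_state, cams, manip gives the robot as it stands.
- The arm moves only by the shell command python3 -m handwheel 'ROWS' [OPENING] [FORCE]. ROWS is JSON, a list of rows, each a list of 4 numbers: the shift along the tool's x, y, z in m, then the turn about the tool's z in degrees. In form: [[dx, dy, dz, turn], ...]. A call has 1 to 5 rows; each row is the pose to reach, as a shift and turn from the pose measured when the call began, along the tool's axes at that moment; what a row does not reach only later rows make up. A row lasts 1/8 s, in which the tool goes at most 62.5 mm and 10.7 degrees, less where a joint would pass 70% of its speed; a pose out of reach is approached as far as the arm can. A call with a gripper value outside its range is refused whole. OPENING is the closure, from 0 (fully open) to 1 (shut), set as the call begins (- or left out, the last holds). The fingers move at their own pace and stop on an object; FORCE is the grip in N (left out, the last holds). Time passes only in rows, so rows that repeat a pose let the fingers close. It gives the time, the measured TCP pose, the force and the opening at its end, in the units of the state.
- read_state(): the state, without advancing time (a new reading comes with each control period).
- cams.camera(name): name is "side" or "top"; returns the picture (420x560x3 uint8, red, green, blue); there is no depth.
- cams.get_calibration(name): a dict with "vertical_fov" (degrees; the focal length in pixels is half the picture's height over the tangent of half this angle, whatever the lens; pixels are square), "cx", "cy" (the principal point, pixels), "R" (3x3) and "t" (3): a world point X has camera coordinates R X + t. Camera axes: x right, y down, z forward; pixel columns grow to the right and rows downward; lengths in mm; the calibration is good to about 2 mm. A picture is of the moment at which its call begins. get_calibration takes no time and is no camera call.
- manip.sign_off(): hands the job in, once; it reports no verdict.
The state is a dict: "clock": time; "joints": joint angles; "qd": joint speeds; "effort": joint torques, N m; "eef_pos": TCP position; "eef_rot": TCP orientation; "wrist_force": force on the tool from outside, world axes, zero at the start; "moment": the same for the moment, N m; "finger_gap": finger opening in mm.
Only numpy, scipy, OpenCV 4.12 (cv2) and the standard library are available. Lean on these libraries where they do the work, as an engineer would, in place of code of your own. Each camera call takes 0.05 s, during which the arm holds its last target. There are 200 camera calls.

### The job

Log the sample plate as batch 5: roll the knurled thumbwheel on the grey counter box until the digit 5 stands centred in its window, and only then squeeze the trigger of the pistol-grip code reader fully home against its grip, hold it there for about a second, and let it spring back. Don't force the trigger or lean hard on the wheel, and leave the plate, slide box, beaker and wash bottle where they are.

Things in the scene. Friction and masses are not known exactly. Their poses are not given: they have to be found in the camera images.
- scanner: Pistol-grip code reader clamped head down in a bench stand, fixed. Origin: centre of the underside of its dark base plate (150 x 110 x 12 mm). x points out of its glass window towards the yellow plate; z up. The grey head spans x -45 to +75 mm, 62 mm wide, top 76 mm above the bench; the grip rises from its top, leaning back to -x.
- grip: The reader's fixed grey grip, 30 mm thick (x, faces at -15 and +15) by 32 wide (y), with a dark butt cap 34 x 36 mm ending at z = 87 mm. z runs up along the grip, which leans 0.44 rad from vertical towards the scanner's -x; x is square to it, towards the trigger. Origin: on the centre line where the grip leaves the head.
- grip_mid (a point): Point on the grip's centre line 50 mm up from the grip's origin, 37 mm below the butt end, axes as grip: the height at which to squeeze grip and trigger together, the tool leaning with the grip. Here grip plus trigger are about 54 mm thick with the trigger free, 42 mm squeezed home; free space behind the grip and before the trigger.
- trigger (a joint): Trigger angle: dark straight lever 18 wide, 8 thick, 60 mm long in front (+x) of the grip, hinged at its lower end by the head (grip frame x 21, z 6 mm), free end leaning 0.30 rad away from the grip. 0 = free, 0.26 = home on its stop (0.22 counts as home); a spring returns it. At squeezing height it takes about 6 N to start, 12 N to bring home.
- trigger_face (a point): Point on the outer face of the trigger lever (the face away from the grip), 43 mm from its hinge, about 46 mm above the head along the grip; moves with the trigger.
- counter: Grey painted counter box, 130 (x) x 120 (y) x 60 mm high, fixed to the bench. Origin: centre of its underside; z up. The thumbwheel sticks out of its top. A person reads the digits from its -x side (top of each digit points to +x).
- wheel_top (a point): Highest point of the thumbwheel's knurled rim, at mid width, 71 mm above the bench, 11 mm above the box top; fixed to the box, axes as counter. The wheel's axis lies along the box's y, 28 mm below. The rim is 20 mm wide (10 each way in y), radius 28 mm, exposed about 22 mm each way in x.
- window (a point): Centre of the window over the white digit drum, beside the rim, 24 mm towards -y from wheel_top, on the drum's surface, 65 mm above the bench. It is 13 mm long (x), framed at both ends and the outer side by dark bars whose tops are 69 mm above the bench, 2 mm lower than the rim's top.
- wheel (a joint): Thumbwheel angle. Digit n is centred in the window at n x 0.628 rad: 5 at 3.14 (aim within 0.2). Travel 0 (digit 0) to 5.65 (digit 9). Grows when the rim's top is rolled towards the box's +x (28 mm of rim per rad). No clicks, stays where left; takes about 1 N at the rim: a closed fingertip laid on top with a few newtons drags it by friction, in several strokes. Starts below 4.
- plate: Yellow 96-well sample plate, 85 x 127 x 16 mm, loose, in front of the reader's window; origin at the centre of its underside. Leave alone.
- slidebox: White slide box, 70 x 110 x 41 mm, loose, beyond the counter; origin at the centre of its underside. Leave alone.
- beaker: Clear beaker, 64 mm across, 80 mm high, loose; origin at the centre of its underside. Leave alone.
- washbottle: White bottle, 72 mm across, 170 mm high, loose, to the right; origin at the centre of its underside. Leave alone.

How it is judged (in metres and radians):
On the way, in this order (a step that is already met when the one before it is completed fails the run):
1. the digit 5 is centred in the window, the wheel at rest and let go (value of joint wheel between 2.94 and 3.34 rad and velocity of joint wheel between -0.05 and 0.05 rad/s and contact force between the fingers and wheel below 0.1 N), for 0.2 s.
2. the trigger is squeezed home and held, the digit still 5 (value of joint wheel between 2.94 and 3.34 rad and value of joint trigger above 0.22 rad), for 0.5 s.
3. the trigger is let go and has sprung back (value of joint trigger below 0.03 rad), for 0.2 s.
At the end, for the whole second after the job is handed in: The wheel stands at digit 5 (3.14 rad, within 0.2 rad), the trigger is free and back (below 0.03 rad), neither is touched, and plate, slide box, beaker and wash bottle are within 20 mm of where they were (value of joint wheel between 2.94 and 3.34 rad and value of joint trigger below 0.03 rad and contact force between the fingers and trigger below 0.1 N and contact force between the fingers and wheel below 0.1 N and distance of each of plate, slidebox, beaker, washbottle from where it was at the start of the episode below 0.02 m).
It fails at once if the trigger is squeezed (over 0.15 rad) while the window does not show 5 (3.14 within 0.2 rad) (value of joint trigger above 0.15 rad and not (value of joint wheel between 2.94 and 3.34 rad)).
It fails at once if the trigger is forced: more than 80 N on it (contact force between anything else and trigger above 80 N).
It fails at once if the wheel is leant on with more than 80 N (contact force between anything else and wheel above 80 N).
It fails at once if the plate, slide box, beaker or wash bottle is knocked over or shifted by more than 20 mm (distance of any of plate, slidebox, beaker, washbottle from where it was at the start of the episode above 0.02 m or angle between any of plate, slidebox, beaker, washbottle's own z axis and vertical above 0.5 rad).
It also fails if it takes over 64 s, if anything falls off the work surface, if the arm or the gripper's body presses on something with over 40 N, if the wrist force passes 120 N, or if a joint passes its speed limit or range.

## Working session

There is one attempt and no reset: what is moved stays moved. The work goes in short steps, Python scripts to look and compute and a shell command to move; the robot and the scene stay as the last step left them, time stands still between calls to the robot, and variables do not carry over. Pictures are saved under pics/ and viewed, about 8 in all and at most 12, crops included, and the job is handed in when it is done.

```bash
ls; mkdir -p pics
python3 - <<'E'
from cell import read_state,cams
import cv2,numpy as np
print(read_state())
for n in("side","top"):
    im=cams.camera(n); cv2.imwrite(f"pics/{n}0.png",im[:,:,::-1]); c=cams.get_calibration(n); print(n,c)
E
```

```text
pics
{'clock': 0.0, 'joints': array([ 1.23839445e+00,  3.00465576e-01,  1.52156569e+00, -3.81449081e-06,
        1.32066673e+00, -6.65923085e-02]), 'qd': array([ 1.20305814e-03, -1.63591395e-03,  1.57942062e-05,  1.56973263e-04,
       -3.92103932e-04, -5.16385829e-04]), 'effort': array([ 2.30516940e-03, -5.31812489e+01, -3.52731156e+01,  7.08895829e-02,
        2.45453732e-02, -1.42888407e-04]), 'eef_pos': array([144.40133662, 530.45787269, 212.89585527]), 'eef_rot': array([-3.14048951e+00, -6.98668217e-05,  2.87578399e+00]), 'wrist_force': array([-0.38159638,  0.93609761,  0.34337346]), 'moment': array([0.04289755, 0.02614963, 0.01880438]), 'finger_gap': 93.8774045061548}
side {'vertical_fov': 50.717005135366996, 'cx': 282.28056433766375, 'cy': 214.97623093579458, 'R': array([[ 0.89837754, -0.43921098,  0.00339231],
       [-0.30478428, -0.62894056, -0.71522046],
       [ 0.31626624,  0.64150408, -0.69889068]]), 't': array([-571.38133388,  187.1262721 , 1139.9436341 ])}
top {'vertical_fov': 57.77666332125996, 'cx': 283.4191631211771, 'cy': 212.13964523392696, 'R': array([[ 0.01658977, -0.99984024,  0.00665392],
       [-0.99699708, -0.01704531, -0.07553996],
       [ 0.07564131, -0.00538075, -0.99712057]]), 't': array([-116.64877245,  572.10537499,  950.99874863])}
```

View pics/side0.png

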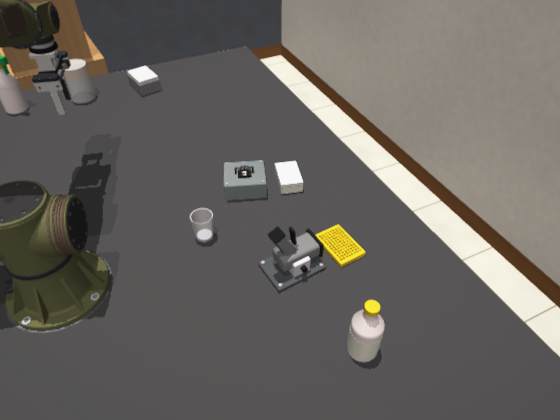

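View pics/top0.png

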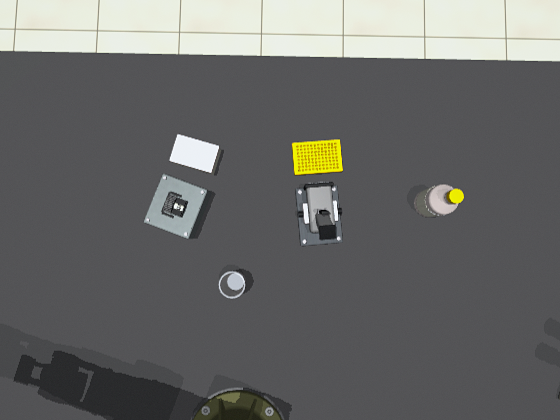

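The side view shows the counter at (245,180) and the scanner at (292,258). In the top view they are at (177,207) and (320,213). I'll zoom in on a montage of both.

```bash
cat > h.py <<'E'
import numpy as np,cv2
from cell import read_state,cams
from scipy.spatial.transform import Rotation as Ro
C={n:cams.get_calibration(n) for n in("side","top")}
def ray(n,u,v):
    c=C[n]; f=210/np.tan(np.radians(c["vertical_fov"])/2)
    d=c["R"].T@np.array([(u-c["cx"])/f,(v-c["cy"])/f,1]); o=-c["R"].T@c["t"]; return o,d
def onz(n,u,v,z):
    o,d=ray(n,u,v); return o+d*(z-o[2])/d[2]
def tri(a,b):
    (o1,d1),(o2,d2)=ray("side",*a),ray("top",*b)
    s=np.linalg.lstsq(np.c_[d1,-d2],o2-o1,rcond=None)[0]; p,q=o1+d1*s[0],o2+d2*s[1]
    return (p+q)/2,np.linalg.norm(p-q)
def proj(n,X):
    c=C[n]; f=210/np.tan(np.radians(c["vertical_fov"])/2); p=c["R"]@X+c["t"]; return p[:2]/p[2]*f+[c["cx"],c["cy"]]
def snap(n): return np.ascontiguousarray(cams.camera(n)[:,:,::-1])
def crop(im,u,v,w,h,k):
    return cv2.resize(im[v:v+h,u:u+w],None,fx=k,fy=k,interpolation=cv2.INTER_CUBIC)
E
python3 - <<'E'
import cv2,numpy as np
s=cv2.imread("pics/side0.png");t=cv2.imread("pics/top0.png")
from h import crop
o=np.vstack([np.hstack([crop(s,215,150,66,50,6),crop(t,143,172,66,50,6)]),np.hstack([crop(s,258,222,66,50,6),crop(t,290,180,66,50,6)])])
for i in range(0,66,10):
  for x0 in(0,396): cv2.line(o,(x0+i*6,0),(x0+i*6,6),(0,255,255),1);cv2.line(o,(x0+i*6,300),(x0+i*6,306),(0,255,255),1)
for i in range(0,50,10):
  for y0 in(0,300):
    for x0 in(0,396): cv2.line(o,(x0,y0+i*6),(x0+6,y0+i*6),(0,255,255),1)
cv2.imwrite("pics/m.png",o)
E
```

```text
(no output)
```

View pics/m.png

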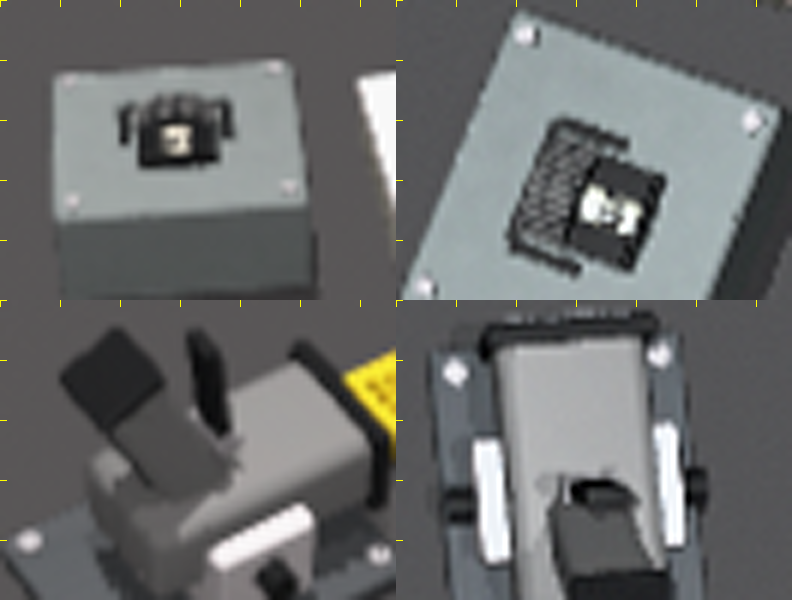

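Crops: the counter screws, window digit (reads 3) and rim are clear. So are the scanner base screws, the grip butt and the dark trigger. I'll triangulate these.

Run:
```python
from h import *
np.set_printoptions(precision=1,suppress=True)
S=lambda x,y:(215+x/6-.4,150+y/6-.4); T=lambda x,y:(143+(x-396)/6-.4,172+y/6-.4)
P={}
for k,a,b in[("++",(275,68),(525,33)),("+-",(290,187),(752,120)),("-+",(70,80),(425,288)),("win",(177,140),(610,211))]:
    p,e=tri(S(*a),T(*b)); P[k]=p; print(k,p,e)
v=P["++"]-P["-+"]; w=P["++"]-P["+-"]; print("yaw",np.arctan2(v[1],v[0]),np.arctan2(-w[0],w[1]),"ctr",(P["+-"]+P["-+"])/2)
# scanner
S=lambda x,y:(258+x/6-.4,222+(y-300)/6-.4); T=lambda x,y:(290+(x-396)/6-.4,180+(y-300)/6-.4)
t=cv2.imread("pics/top0.png");g=t.min(2)
n,l,st,c=cv2.connectedComponentsWithStats(((g>110)).astype(np.uint8)[175:250,290:350])
for s,q in zip(st[1:],c[1:]):
    if 2<s[4]<30: print("screw?",q+[290,175],s[4],onz("top",*(q+[290,175]),12))
s=cv2.imread("pics/side0.png");g=s.min(2)
n,l,st,c=cv2.connectedComponentsWithStats(((g>110)).astype(np.uint8)[225:295,255:330])
for s_,q in zip(st[1:],c[1:]):
    if 2<s_[4]<30: print("side screw?",q+[255,225],s_[4],onz("side",*(q+[255,225]),12))
print("trig tip",tri(S(197,338),T(600,488)))
# butt cap dark blob in top
d=(t.max(2)<25).astype(np.uint8)[205:250,305:345]
n,l,st,c=cv2.connectedComponentsWithStats(d)
for q in range(1,n):
    if st[q,4]>20: print("dark",st[q],c[q]+[305,205],cv2.minAreaRect(cv2.findContours((l==q).astype(np.uint8),0,1)[0][0]))
print("butt",tri(S(112,370),(327.5,231)))
```

```text
++ [651.5 189.4  60.6] 2.4825042529872117
+- [617.4  94.8  61.4] 1.840592138285297
-+ [546.9 224.6  63.1] 0.19801659721582532
win [578.6 150.5  65.1] 1.8968149439467643
yaw -0.3241859552094698 -0.3465315944132212 ctr [582.1 159.7  62.3]
screw? [333.6 188.6] 17 [ 638.3 -236.5   12. ]
screw? [299.5 191.5] 20 [ 629.2 -147.9   12. ]
screw? [338.5 237.8] 18 [ 511.  -249.8   12. ]
screw? [303.3 240.8] 23 [ 501.7 -159.4   12. ]
side screw? [275.8 249.3] 20 [ 550.7 -133.5   12. ]
side screw? [262.4 261.6] 16 [ 499.8 -157.3   12. ]
side screw? [320.5 264.2] 13 [ 635.8 -233.    12. ]
side screw? [280.  284.3] 18 [ 509.4 -245.5   12. ]
trig tip (array([ 565.9, -194.7,  147.7]), np.float64(5.944603284418257))
butt (array([ 522.2, -203. ,  156.5]), np.float64(3.7848761537761786))
```

```bash
cat >> h.py <<'E'
def need(x,y,z,yaw):
    s=read_state(); R=Ro.from_euler("xyz",s["eef_rot"]).as_matrix()
    d=R.T@(np.array([x,y,z])-s["eef_pos"]); t=-np.degrees((yaw-s["eef_rot"][2]+np.pi)%(2*np.pi)-np.pi)
    print("shift mm",d.round(1),"turn",t.round(1),"pos",s["eef_pos"].round(1),"rot",s["eef_rot"].round(3),"F",s["wrist_force"].round(1),"gap",s["finger_gap"].round(1),"t",s["clock"])
E
python3 -m handwheel '[[-0.05,-0.022,0,10],[-0.1,-0.044,0,20],[-0.15,-0.066,0,30],[-0.2,-0.088,0,40],[-0.25,-0.11,0,50]]' 1 20
python3 -c "
from h import *;need(586,173,120,1.236)"
```

```text
clock: 0.72
eef_pos: [357.9, 357.3, 212.9]
eef_rot: [-3.141, 0.001, 1.997]
wrist_force: [0.5, 0.3, 0.3]
finger_gap: 47.5Traceback (most recent call last):
  File "<string>", line 2, in <module>
    from h import *;need(586,173,120,1.236)
                    ~~~~^^^^^^^^^^^^^^^^^^^
  File "h.py", line 22, in need
    print("shift mm",d.round(1),"turn",t.round(1),"pos",s["eef_pos"].round(1),"rot",s["eef_rot"].round(3),"F",s["wrist_force"].round(1),"gap",s["finger_gap"].round(1),"t",s["clock"])
                                                                                                                                              ^^^^^^^^^^^^^^^^^^^^^
AttributeError: 'float' object has no attribute 'round'
```

```bash
sed -i 's/s\["finger_gap"\].round(1)/s["finger_gap"]/' h.py
python3 -c "
from h import *;need(578.7,178,105,1.236)"
```

```text
shift mm [-254.5  126.9  108. ] turn 43.6 pos [357.9 357.3 212.9] rot [-3.141e+00  1.000e-03  1.997e+00] F [0.5 0.3 0.3] gap 47.485405049607714 t 0.725
```

```bash
python3 -m handwheel '[[-0.051,0.025,0.015,9],[-0.102,0.051,0.035,18],[-0.153,0.076,0.055,27],[-0.204,0.101,0.08,35],[-0.2545,0.127,0.1,43.6]]'
python3 -m handwheel '[[0,0,0,0],[0,0,0,0]]'
python3 - <<'E'
from h import *
need(578.7,178,79,1.236)
s,t=snap("side"),snap("top")
cv2.imwrite("pics/m2.png",np.hstack([crop(s,215,135,66,66,6),crop(t,143,165,66,66,6)]))
E
```

```text
clock: 1.35
eef_pos: [579.7, 176.5, 111.7]
eef_rot: [-3.141, 0.002, 1.232]
wrist_force: [-0.3, 0.8, 1.5]
finger_gap: 0.2
clock: 1.6
eef_pos: [579.3, 176.7, 111.4]
eef_rot: [-3.14, 0.002, 1.232]
wrist_force: [-0.0, 0.8, 1.0]
finger_gap: 0.5
shift mm [ 1.1 -0.9 32.4] turn -0.2 pos [579.3 176.7 111.4] rot [-3.140e+00  2.000e-03  1.232e+00] F [-0.   0.8  1. ] gap 0.46008874886940654 t 1.6
```

View pics/m2.png

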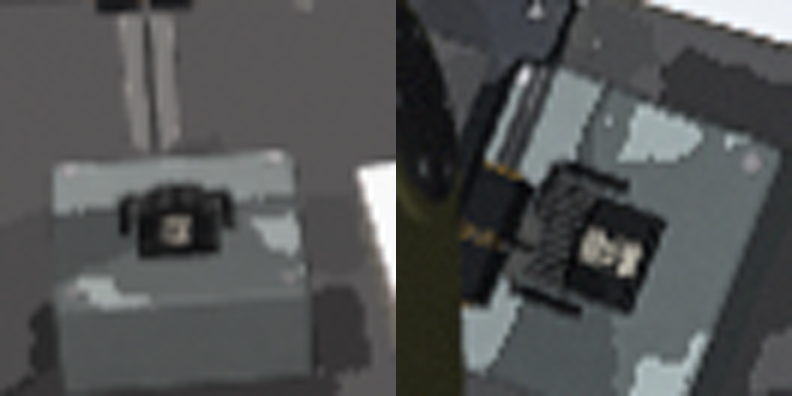

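```bash
python3 -m handwheel '[[0.001,-0.001,0.015,0],[0.001,-0.001,0.029,0],[0.001,-0.001,0.029,0]]'
python3 -m handwheel '[[0,0,0.001,0],[0,0,0.002,0],[0,0,0.002,0]]'
python3 -m handwheel '[[0,0,0.001,0],[0,0,0.002,0],[0,0,0.002,0]]'
```

```text
clock: 2.08
eef_pos: [577.6, 178.8, 81.7]
eef_rot: [-3.139, 0.003, 1.234]
wrist_force: [0.1, -0.1, -0.1]
finger_gap: 0.9
clock: 2.45
eef_pos: [577.7, 178.8, 79.9]
eef_rot: [-3.139, 0.003, 1.234]
wrist_force: [-0.3, -0.7, 0.8]
finger_gap: 0.6
clock: 2.82
eef_pos: [577.8, 178.8, 78.1]
eef_rot: [-3.139, 0.002, 1.234]
wrist_force: [-0.1, 0.2, 1.4]
finger_gap: 0.4
```

```bash
python3 -m handwheel '[[0,0,0.0005,0],[0,0,0.001,0],[0,0,0.001,0]]'
python3 -m handwheel '[[0,0,0.0005,0],[0,0,0.001,0],[0,0,0.001,0]]'
```

```text
clock: 3.2
eef_pos: [578.0, 178.9, 77.8]
eef_rot: [-3.14, 0.002, 1.234]
wrist_force: [-3.2, -0.8, 7.8]
finger_gap: 0.4
clock: 3.58
eef_pos: [578.0, 179.0, 77.7]
eef_rot: [-3.14, 0.002, 1.234]
wrist_force: [-3.6, -1.1, 9.5]
finger_gap: 0.6
```

```bash
python3 -m handwheel '[[0,0.003,0.001,0],[0,0.007,0.001,0],[0,0.011,0.001,0],[0,0.014,0.001,0]]'
python3 - <<'E'
from h import *
need(578.7,178,79,1.236)
s,t=snap("side"),snap("top")
cv2.imwrite("pics/m3.png",np.hstack([crop(s,225,155,40,40,10),crop(t,160,190,40,40,10)]))
E
```

```text
clock: 4.08
eef_pos: [592.5, 174.1, 78.7]
eef_rot: [3.14, 0.001, 1.234]
wrist_force: [-1.1, -3.9, 13.5]
finger_gap: 0.8
shift mm [ -0.9 -14.4  -0.4] turn -0.1 pos [592.5 174.1  78.7] rot [3.140e+00 1.000e-03 1.234e+00] F [-1.1 -3.9 13.5] gap 0.8124789314854756 t 4.075
```

View pics/m3.png

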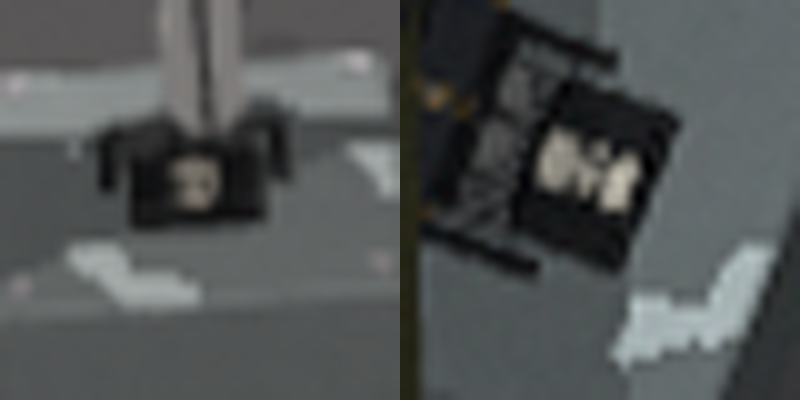

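```bash
python3 -m handwheel '[[0,0,-0.006,0],[0,-0.006,-0.008,0],[0,-0.016,-0.008,0],[0,-0.016,-0.008,0]]'
cat >> h.py <<'E'
def win(tag):
    W=np.array([578.6,150.5,65.]); cx=np.array([.944,-.329,0]); cy=np.array([.329,.944,0]); o=[]
    for n in("top","side"):
        im=snap(n); cv2.imwrite(f"pics/{n}_{tag}.png",im); o.append(view(n,im))
    return np.hstack(o)
def view(n,im):
    W=np.array([578.6,150.5,65.]); cx=np.array([.944,-.329,0]); cy=np.array([.329,.944,0])
    src=np.float32([proj(n,W+a*cx+b*cy) for a,b in((14,14),(14,-14),(-14,-14),(-14,14))])
    w=cv2.warpPerspective(im,cv2.getPerspectiveTransform(src,np.float32([[0,0],[280,0],[280,280],[0,280]])),(280,280),flags=cv2.INTER_CUBIC)
    return cv2.convertScaleAbs(w,alpha=1.3)
E
python3 - <<'E'
from h import *
need(578.7,178,79,1.236)
a=np.hstack([view(n,cv2.imread(f"pics/{n}0.png")) for n in("top","side")])
cv2.imwrite("pics/m4.png",np.vstack([a,win("a")]))
E
```

```text
clock: 4.68
eef_pos: [576.7, 179.7, 86.3]
eef_rot: [3.14, 0.001, 1.235]
wrist_force: [-0.2, 0.4, 0.6]
finger_gap: 0.7
shift mm [-0.9  2.4  7.3] turn -0.1 pos [576.7 179.7  86.3] rot [3.140e+00 1.000e-03 1.235e+00] F [-0.2  0.4  0.6] gap 0.6692757370757955 t 4.675
```

View pics/m4.png

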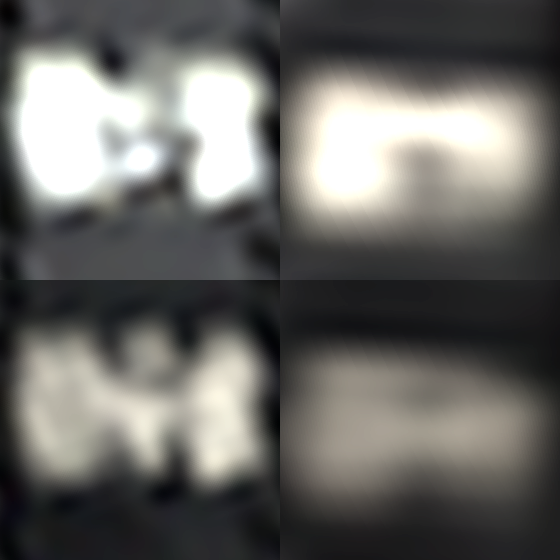

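The crops show the drum in the window before (likely a 3) and after the first stroke. The arm's shadow makes the digit hard to read. I'll make the second stroke, then back off so the light is clear.

```bash
python3 -m handwheel '[[-0.001,0,0.005,0],[-0.001,0,0.0075,0],[-0.001,0,0.009,0],[-0.001,0,0.010,0],[-0.001,0,0.010,0]]'
python3 -m handwheel '[[0,0.003,0.001,0],[0,0.007,0.001,0],[0,0.011,0.001,0],[0,0.015,0.001,0]]'
python3 -m handwheel '[[0,0,-0.006,0],[0,0,-0.03,0],[0.06,0,-0.06,0],[0.12,0,-0.06,0],[0.18,0,-0.06,0]]'
python3 - <<'E'
from h import *
a=np.hstack([view(n,cv2.imread(f"pics/{n}0.png")) for n in("top","side")])
b=win("b")
im=[cv2.imread(f"pics/top{k}.png") for k in("0","_a","_b")]
r=np.hstack([cv2.normalize(cv2.resize(i[194:222,166:194].max(2),(240,240),interpolation=cv2.INTER_NEAREST),None,0,255,32) for i in im])
c=cv2.copyMakeBorder(np.vstack([b]),0,0,0,160,0)
cv2.imwrite("pics/m5.png",np.vstack([cv2.cvtColor(r,8),c]))
E
```

```text
clock: 5.4
eef_pos: [577.3, 178.5, 77.5]
eef_rot: [3.139, 0.0, 1.234]
wrist_force: [-5.8, -1.0, 10.6]
finger_gap: 0.3
clock: 5.9
eef_pos: [592.8, 173.1, 78.6]
eef_rot: [3.135, -0.001, 1.234]
wrist_force: [-0.7, -3.8, 13.3]
finger_gap: 0.8
clock: 6.52
eef_pos: [652.4, 344.9, 139.6]
eef_rot: [3.135, -0.002, 1.234]
wrist_force: [1.1, -0.9, 0.5]
finger_gap: 0.5
```

View pics/m5.png

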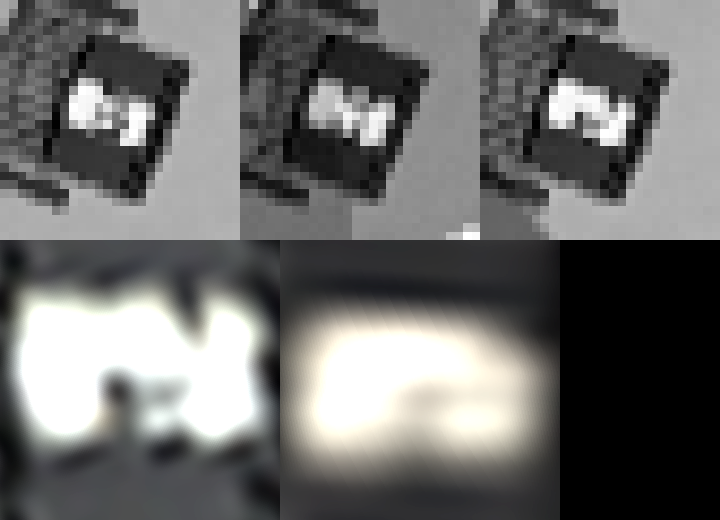

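```bash
python3 -m handwheel '[[-0.06,0,0,0],[-0.12,-0.004,0.02,0],[-0.179,-0.014,0.05,0],[-0.179,-0.014,0.053,0]]'
python3 -c "
from h import *;need(579,178.5,78.5,1.236)"
```

```text
clock: 7.12
eef_pos: [577.5, 180.2, 81.8]
eef_rot: [3.14, 0.002, 1.236]
wrist_force: [0.9, 0.5, 0.3]
finger_gap: 0.4
shift mm [-1.1  2.   3.3] turn -0.0 pos [577.5 180.2  81.8] rot [3.140e+00 2.000e-03 1.236e+00] F [0.9 0.5 0.3] gap 0.44704548470747624 t 7.125
```

```bash
python3 -m handwheel '[[-0.001,0.002,0.003,0],[-0.001,0.002,0.0045,0],[-0.001,0.002,0.0048,0]]'
python3 -m handwheel '[[0,0.003,0.001,0],[0,0.006,0.001,0],[0,0.0095,0.001,0]]'; python3 -c "from h import *; win('c1')"
python3 -m handwheel '[[0,0.003,0.001,0],[0,0.006,0.001,0],[0,0.0095,0.001,0]]'; python3 -c "from h import *; win('c2')"
```

```text
clock: 7.5
eef_pos: [579.9, 178.8, 78.1]
eef_rot: [3.139, 0.003, 1.236]
wrist_force: [-5.5, -6.6, 11.3]
finger_gap: 0.3
clock: 7.88
eef_pos: [590.0, 175.8, 79.0]
eef_rot: [3.136, 0.003, 1.237]
wrist_force: [-3.3, -6.7, 11.4]
finger_gap: 0.5
clock: 8.35
eef_pos: [599.7, 173.1, 78.0]
eef_rot: [3.136, 0.002, 1.238]
wrist_force: [0.2, -0.4, 0.0]
finger_gap: 0.2
```

```bash
python3 -m handwheel '[[0,0,-0.005,0],[0,-0.015,-0.005,0],[0,-0.023,-0.004,0],[0,-0.023,-0.001,0],[0,-0.023,0.0012,0]]'
python3 -c "
from h import *;need(577.5,178.5,78,1.236)"
```

```text
clock: 9.07
eef_pos: [578.3, 180.5, 77.2]
eef_rot: [3.135, 0.002, 1.237]
wrist_force: [-8.4, 1.1, 20.7]
finger_gap: 0.5
shift mm [-2.2 -0.1 -0.7] turn 0.1 pos [578.3 180.5  77.2] rot [3.135e+00 2.000e-03 1.237e+00] F [-8.4  1.1 20.7] gap 0.4861712828599562 t 9.075
```

```bash
python3 -m handwheel '[[0,0.003,0,0],[0,0.006,-0.0005,0],[0,0.009,-0.0005,0]]'; python3 -c "from h import *; win('c3')"
python3 -m handwheel '[[0,0.003,0.001,0],[0,0.006,0.001,0],[0,0.0075,0.001,0]]'; python3 -c "from h import *; win('c4')"
python3 -m handwheel '[[0,0,-0.005,0],[-0.001,-0.008,-0.005,0],[-0.001,-0.016,-0.004,0],[-0.001,-0.016,-0.001,0],[-0.001,-0.016,0.001,0]]'
python3 -m handwheel '[[0,0.003,0.0005,0],[0,0.006,0.0005,0],[0,0.009,0.0005,0]]'; python3 -c "from h import *; win('c5')"
python3 -m handwheel '[[0,0.003,0.001,0],[0,0.006,0.001,0],[0,0.0075,0.001,0]]'; python3 -c "from h import *; win('c6')"
```

```text
clock: 9.45
eef_pos: [587.9, 177.1, 79.1]
eef_rot: [3.134, 0.001, 1.237]
wrist_force: [-2.6, -3.6, 11.7]
finger_gap: 0.3
clock: 9.93
eef_pos: [595.9, 174.3, 78.5]
eef_rot: [3.132, 0.001, 1.236]
wrist_force: [-1.5, -1.4, 4.8]
finger_gap: 0.4
clock: 10.65
eef_pos: [580.6, 178.9, 78.1]
eef_rot: [3.131, -0.0, 1.237]
wrist_force: [-6.9, -0.7, 20.4]
finger_gap: 0.2
clock: 11.02
eef_pos: [590.0, 175.7, 79.0]
eef_rot: [3.129, -0.001, 1.237]
wrist_force: [-1.9, -3.0, 11.1]
finger_gap: 0.6
clock: 11.5
eef_pos: [597.6, 172.9, 78.0]
eef_rot: [3.129, -0.001, 1.236]
wrist_force: [-1.2, -2.2, 2.7]
finger_gap: 0.1
```

```bash
python3 -m handwheel '[[0,0,-0.005,0],[0,-0.008,-0.005,0],[0,-0.017,-0.004,0],[0,-0.017,-0.001,0],[0,-0.017,0.0005,0]]'
python3 -m handwheel '[[0,0.003,0.0005,0],[0,0.006,0.0005,0],[0,0.008,0.0005,0]]'; python3 -c "from h import *; win('c7')"
python3 -m handwheel '[[0,0.003,0.001,0],[0,0.006,0.001,0]]'; python3 -c "from h import *; win('c8')"
python3 -m handwheel '[[0,0,-0.005,0],[0,-0.008,-0.005,0],[0,-0.016,-0.004,0],[0,-0.016,-0.001,0],[0,-0.016,0.0005,0]]'
python3 -m handwheel '[[0,0.003,0.0005,0],[0,0.006,0.0005,0],[0,0.008,0.0005,0]]'; python3 -c "from h import *; win('c9')"
python3 -m handwheel '[[0,0.003,0.001,0],[0,0.006,0.001,0]]'
python3 - <<'E'
from h import *
win("d")
f=lambda k:[cv2.resize(view(n,cv2.imread(f"pics/{n}{k}.png")),(130,140)) for n in("top","side")]
g=[np.vstack([cv2.normalize(x,None,0,255,32) for x in f(k)]) for k in("0","_a","_b","_c1","_c2","_c3","_c4","_c5","_c6","_c7","_c8","_d")]
cv2.imwrite("pics/m6.png",np.vstack([np.hstack(g[:6]),np.hstack(g[6:])]))
E
```

```text
clock: 12.22
eef_pos: [581.8, 178.9, 78.3]
eef_rot: [3.128, -0.002, 1.237]
wrist_force: [-4.2, -0.3, 18.9]
finger_gap: 0.5
clock: 12.6
eef_pos: [590.2, 176.0, 79.0]
eef_rot: [3.126, -0.002, 1.237]
wrist_force: [-1.9, -2.3, 9.4]
finger_gap: 0.3
clock: 12.95
eef_pos: [596.3, 173.8, 78.4]
eef_rot: [3.125, -0.002, 1.236]
wrist_force: [-1.3, -1.5, 1.3]
finger_gap: 0.3
clock: 13.68
eef_pos: [581.5, 179.3, 78.3]
eef_rot: [3.124, -0.003, 1.237]
wrist_force: [-4.7, 0.1, 16.1]
finger_gap: 0.5
clock: 14.05
eef_pos: [588.6, 177.0, 78.9]
eef_rot: [3.126, -0.003, 1.236]
wrist_force: [-15.0, 2.8, 16.7]
finger_gap: 0.3
clock: 14.4
eef_pos: [594.3, 175.6, 78.8]
eef_rot: [3.126, -0.004, 1.237]
wrist_force: [-3.3, 0.6, 6.8]
finger_gap: 0.6
```

View pics/m6.png

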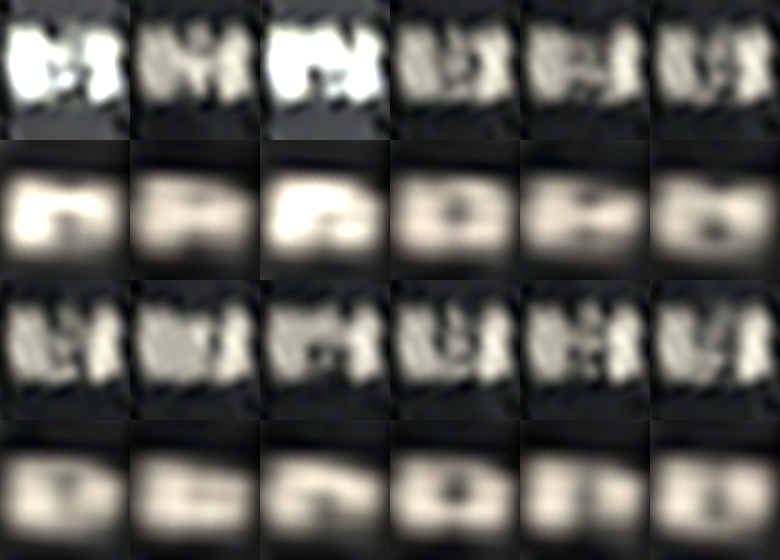

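Lateral force jumped to 15 N in the last stroke, so the wheel is on its upper stop at 5.65 (digit 9). I can now count back 2.51 rad, which is 70 mm of rim.

```bash
python3 -m handwheel '[[0,-0.003,0.001,0],[0,-0.006,0.001,0],[0,-0.0075,0.001,0]]'; python3 -c "from h import *; win('e1')"
python3 -m handwheel '[[0,-0.003,0.0005,0],[0,-0.006,0.0005,0],[0,-0.007,0.0005,0]]'; python3 -c "from h import *; win('e2')"
python3 -m handwheel '[[0,0,-0.005,0],[-0.001,0.008,-0.005,0],[-0.001,0.015,-0.004,0],[-0.001,0.015,-0.001,0],[-0.001,0.015,0.001,0]]'
python3 -m handwheel '[[0,-0.003,0.001,0],[0,-0.006,0.001,0],[0,-0.0075,0.001,0]]'; python3 -c "from h import *; win('e3')"
python3 -m handwheel '[[0,-0.003,0.0005,0],[0,-0.006,0.0005,0],[0,-0.007,0.0005,0]]'; python3 -c "from h import *; win('e4')"
```

```text
clock: 14.88
eef_pos: [588.7, 177.8, 79.1]
eef_rot: [3.122, -0.006, 1.237]
wrist_force: [0.2, -1.9, 11.7]
finger_gap: 0.3
clock: 15.35
eef_pos: [582.1, 180.1, 78.7]
eef_rot: [3.122, -0.006, 1.237]
wrist_force: [0.1, -1.7, 4.8]
finger_gap: 0.6
clock: 16.08
eef_pos: [596.3, 174.2, 78.1]
eef_rot: [3.121, -0.006, 1.237]
wrist_force: [0.6, -2.8, 9.4]
finger_gap: 0.5
clock: 16.45
eef_pos: [590.5, 176.4, 78.9]
eef_rot: [3.117, -0.007, 1.237]
wrist_force: [-0.5, -5.0, 15.2]
finger_gap: 0.5
clock: 16.92
eef_pos: [584.0, 178.7, 78.9]
eef_rot: [3.116, -0.007, 1.237]
wrist_force: [0.1, -1.7, 7.3]
finger_gap: 0.7
```

```bash
for k in 5; do :; done
python3 -m handwheel '[[0,0,-0.005,0],[0,0.008,-0.005,0],[0,0.0135,-0.004,0],[0,0.0135,-0.001,0],[0,0.0135,0.001,0]]'
python3 -m handwheel '[[0,-0.003,0.001,0],[0,-0.006,0.001,0],[0,-0.008,0.001,0]]'; python3 -c "from h import *; win('e5')"
python3 -m handwheel '[[0,-0.003,0.0005,0],[0,-0.006,0.0005,0],[0,-0.008,0.0005,0]]'; python3 -c "from h import *; win('e6')"
python3 -m handwheel '[[0,0,-0.005,0],[0,0.008,-0.005,0],[0,0.0155,-0.004,0],[0,0.0155,-0.001,0],[0,0.0155,0.001,0]]'
python3 -m handwheel '[[0,-0.003,0.001,0],[0,-0.006,0.001,0],[0,-0.008,0.001,0]]'; python3 -c "from h import *; win('e7')"
python3 -m handwheel '[[0,-0.003,0.0005,0],[0,-0.006,0.0005,0],[0,-0.008,0.0005,0]]'; python3 -c "from h import *; win('e8')"
python3 -m handwheel '[[0,0,-0.005,0],[0,0.008,-0.005,0],[0,0.0155,-0.004,0],[0,0.0155,-0.001,0],[0,0.0155,0.001,0]]'
```

```text
clock: 17.65
eef_pos: [596.8, 174.3, 78.1]
eef_rot: [3.116, -0.007, 1.237]
wrist_force: [0.7, -1.0, 8.6]
finger_gap: 0.6
clock: 18.02
eef_pos: [590.6, 176.7, 78.9]
eef_rot: [3.112, -0.009, 1.237]
wrist_force: [0.3, -3.7, 13.7]
finger_gap: 0.3
clock: 18.5
eef_pos: [583.1, 179.3, 78.9]
eef_rot: [3.111, -0.009, 1.237]
wrist_force: [-0.1, -1.8, 6.8]
finger_gap: 1.0
clock: 19.23
eef_pos: [597.6, 174.2, 77.9]
eef_rot: [3.112, -0.009, 1.237]
wrist_force: [0.4, -1.7, 7.3]
finger_gap: 0.2
clock: 19.6
eef_pos: [591.5, 176.6, 78.8]
eef_rot: [3.107, -0.01, 1.237]
wrist_force: [0.6, -4.7, 16.1]
finger_gap: 0.5
clock: 20.08
eef_pos: [584.2, 179.3, 78.9]
eef_rot: [3.106, -0.011, 1.237]
wrist_force: [-0.2, -1.7, 8.4]
finger_gap: 0.3
clock: 20.8
eef_pos: [598.5, 174.2, 77.8]
eef_rot: [3.107, -0.01, 1.237]
wrist_force: [0.3, -0.3, 4.1]
finger_gap: 0.5
```

```bash
python3 -m handwheel '[[0,-0.003,0.0015,0],[0,-0.006,0.0015,0],[0,-0.008,0.001,0]]'; python3 -c "from h import *; win('e9')"
python3 -m handwheel '[[0,-0.003,0.0005,0],[0,-0.006,0.0005,0],[0,-0.0075,0.0005,0],[0,-0.0075,0,0]]'
python3 -m handwheel '[[0,0,-0.006,0],[0,0,-0.03,0],[0.06,0,-0.06,0],[0.12,0,-0.06,0],[0.18,0,-0.06,0]]'
python3 - <<'E'
from h import *
win("f")
r=[]
for k in("_d","_f","_b","0"):
    r.append(np.vstack([cv2.resize(cv2.normalize(view(n,cv2.imread(f"pics/{n}{k}.png")),None,0,255,32),(200,200)) for n in("top","side")]))
im=[cv2.cvtColor(cv2.normalize(cv2.resize(cv2.imread(f"pics/top{k}.png")[200:216,170:190].max(2),(200,160),interpolation=cv2.INTER_NEAREST),None,0,255,32),8) for k in("_d","_f","_b","0")]
cv2.imwrite("pics/m7.png",np.vstack([np.hstack(r),np.hstack(im)]))
E
```

```text
clock: 21.18
eef_pos: [592.5, 176.6, 78.8]
eef_rot: [3.103, -0.012, 1.237]
wrist_force: [1.0, -3.4, 13.7]
finger_gap: 0.5
clock: 21.78
eef_pos: [585.4, 179.1, 79.1]
eef_rot: [3.102, -0.012, 1.237]
wrist_force: [0.6, -2.1, 3.2]
finger_gap: 0.2
clock: 22.4
eef_pos: [642.2, 351.2, 142.3]
eef_rot: [3.101, -0.013, 1.237]
wrist_force: [1.4, 0.1, -0.1]
finger_gap: 0.1
```

View pics/m7.png

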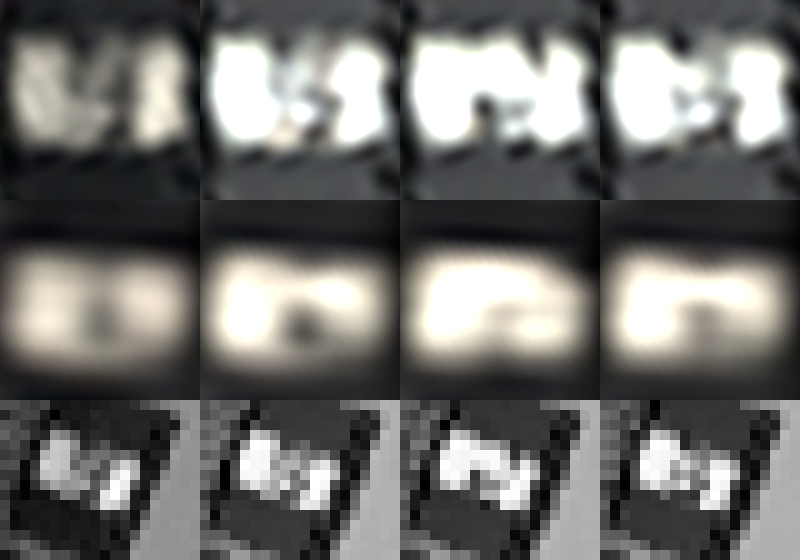

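Frame f (second column) shows a dark digit filling the window. It is light at upper right and at lower left, which fits a 5. I'll check the phase numerically against the known "9" at the stop.

Run:
```python
from h import *
np.set_printoptions(precision=2,suppress=True,linewidth=150)
S={"0":"","d":0,"e1":6.3,"e2":13.,"e3":19.2,"e4":26.1,"e5":32.7,"e6":40.7,"e7":47.2,"e8":55,"e9":61.4,"f":68.9}
for k,s in S.items():
    o=[]
    for n in("top","side"):
        v=view(n,cv2.imread(f"pics/{n}{'' if k=='0' else '_'}{k}.png")).max(2).astype(float)
        c=v[:,110:185].mean(1); r=(v[:,30:80].mean(1))
        o.append(np.array([ (c[y-8:y+8].mean()/r[y-8:y+8].mean()) for y in range(70,220,20)]))
    a="" if s=="" else round(5.65-s/28,2)
    print(k,a,"digit" ,"" if s=="" else round(a/.6283,2),o[0],o[1])
```

```text
0  digit  [0.52 0.77 0.9  0.77 0.78 0.73 0.42 0.81] [0.67 0.7  1.   1.01 0.86 0.73 0.67 0.74]
d 5.65 digit 8.99 [0.58 0.54 0.56 0.5  0.63 0.66 0.7  1.13] [0.78 0.77 0.87 0.86 0.76 0.66 0.7  0.93]
e1 5.43 digit 8.64 [0.51 0.71 0.94 0.72 0.5  0.5  0.44 0.86] [0.63 0.58 0.98 1.11 0.86 0.71 0.71 0.79]
e2 5.19 digit 8.26 [0.75 0.62 0.54 0.58 0.79 1.06 0.78 0.48] [0.62 0.59 0.66 0.61 0.53 0.83 1.12 1.08]
e3 4.96 digit 7.89 [1.05 0.77 0.61 0.67 0.53 0.56 0.55 0.57] [1.23 1.48 1.14 0.71 0.58 0.71 0.88 0.86]
e4 4.72 digit 7.51 [1.03 1.09 1.18 1.03 0.62 0.59 0.8  0.63] [1.11 1.3  1.36 1.29 1.2  0.94 0.76 0.78]
e5 4.48 digit 7.13 [0.67 0.89 1.   0.94 0.93 1.   1.05 1.02] [0.75 0.75 0.94 1.05 1.05 1.04 1.09 1.18]
e6 4.2 digit 6.68 [0.51 0.7  0.85 0.66 0.76 1.05 1.11 1.05] [0.52 0.5  1.03 1.23 0.92 0.94 1.11 1.22]
e7 3.96 digit 6.3 [0.83 0.65 0.58 0.62 0.72 0.76 0.41 0.42] [1.   1.14 1.04 0.82 0.73 0.83 0.97 0.94]
e8 3.69 digit 5.87 [0.79 0.8  0.72 0.75 0.65 0.68 0.82 0.63] [0.93 1.12 1.02 0.92 1.02 0.98 0.93 0.92]
e9 3.46 digit 5.51 [0.63 0.72 0.73 0.73 0.71 0.58 0.83 0.98] [0.83 0.81 0.74 0.86 1.16 1.02 0.81 0.92]
f 3.19 digit 5.08 [0.55 0.76 0.86 0.74 0.84 0.78 0.7  1.08] [0.69 0.69 0.95 1.   0.84 0.62 0.52 0.71]
```

Gap positions in e1–e9 and f agree with the counted angles throughout, so the wheel is at about 3.19 (digit 5.08), within tolerance. Now for the reader.

```bash
python3 -c "
from h import *;need(535.2,-200.3,220,1.668)"
```

```text
shift mm [-558.2   82.2  -84.1] turn -24.4 pos [641.3 354.4 139.5] rot [ 3.103 -0.012  1.242] F [ 0.1 -0.5 -0.6] gap 0.2129929585144661 t 22.5
```

```bash
python3 -m handwheel '[[-0.03,0.005,-0.045,0],[-0.08,0.01,-0.08,-4],[-0.138,0.02,-0.084,-8],[-0.196,0.03,-0.084,-12],[-0.254,0.037,-0.084,-16]]' 0 20
python3 -c "
from h import *;need(535.2,-200.3,220,1.668)"
```

```text
clock: 23.12
eef_pos: [589.7, 100.0, 222.0]
eef_rot: [3.101, -0.001, 1.523]
wrist_force: [0.4, -0.2, 0.9]
finger_gap: 47.0
shift mm [-3.025e+02 -4.010e+01  1.000e-01] turn -8.3 pos [589.7 100.  222. ] rot [ 3.101e+00 -1.000e-03  1.523e+00] F [ 0.4 -0.2  0.9] gap 46.9758549236453 t 23.125
```

```bash
python3 -c "
from h import *;need(535.2,-200.3,220,1.668)"
```

```text
shift mm [-3.025e+02 -4.010e+01  1.000e-01] turn -8.3 pos [589.7 100.  222. ] rot [ 3.101e+00 -1.000e-03  1.523e+00] F [ 0.4 -0.2  0.9] gap 46.9758549236453 t 23.125
```

```bash
python3 -m handwheel '[[-0.06,-0.01,0,-4],[-0.12,-0.02,0,-8.3],[-0.18,-0.03,0,-8.3],[-0.24,-0.04,0,-8.3],[-0.298,-0.04,0,-8.3]]' 
python3 -m handwheel '[[0,0,0,0],[0,0,0,0]]'
python3 - <<'E'
from h import *
need(535.2,-200.3,136,1.668)
s,t=snap("side"),snap("top")
cv2.imwrite("pics/m8.png",np.hstack([crop(s,240,180,100,110,4),crop(t,270,160,100,110,4)]))
E
```

```text
clock: 23.75
eef_pos: [534.1, -197.7, 220.6]
eef_rot: [3.101, 0.005, 1.667]
wrist_force: [0.3, 0.1, 0.3]
finger_gap: 93.2
clock: 24.0
eef_pos: [533.6, -197.5, 220.6]
eef_rot: [3.101, 0.005, 1.666]
wrist_force: [-0.7, 1.0, -0.0]
finger_gap: 94.0
shift mm [-2.5 -2.1 84.6] turn -0.1 pos [ 533.6 -197.5  220.6] rot [3.101 0.005 1.666] F [-0.7  1.  -0. ] gap 93.98818539114257 t 24.0
```

View pics/m8.png

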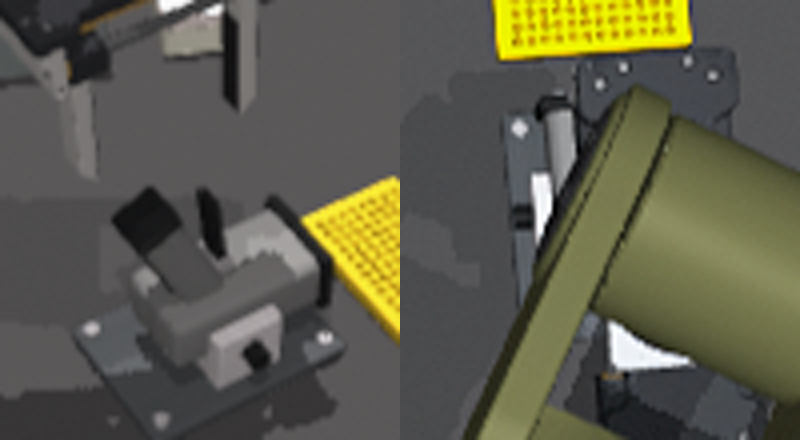

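```bash
python3 -m handwheel '[[-0.002,-0.002,0.02,0],[-0.002,-0.002,0.04,0],[-0.002,-0.002,0.048,0]]' 
python3 -m handwheel '[[0,0,0.012,0],[0,0,0.024,0],[0,0,0.036,0],[0,0,0.036,0]]'
python3 -c "
from h import *;need(530.2,-200.8,136,1.668)"
```

```text
clock: 24.48
eef_pos: [534.2, -197.6, 171.8]
eef_rot: [3.102, 0.004, 1.67]
wrist_force: [-0.0, -1.3, 0.3]
finger_gap: 93.9
clock: 24.98
eef_pos: [535.3, -197.5, 134.8]
eef_rot: [3.104, 0.003, 1.67]
wrist_force: [-0.8, -0.2, 0.4]
finger_gap: 94.0
shift mm [-2.8 -5.3 -1.4] turn 0.1 pos [ 535.3 -197.5  134.8] rot [3.104e+00 3.000e-03 1.670e+00] F [-0.8 -0.2  0.4] gap 93.95668444162993 t 24.975
```

```bash
python3 -m handwheel '[[-0.002,-0.002,0,0],[-0.002,-0.005,0,0],[-0.002,-0.005,0,0]]' 0.1 20
python3 -m handwheel '[[0,0,0,0],[0,0,0,0],[0,0,0,0]]' 0.2 20
python3 -m handwheel '[[0,0,0,0],[0,0,0,0]]' 0.35 20
python3 -c "
from h import *;print(read_state()['wrist_force'],read_state()['finger_gap'])"
```

```text
clock: 25.35
eef_pos: [530.4, -200.1, 135.0]
eef_rot: [3.103, 0.004, 1.669]
wrist_force: [-0.2, 0.3, 0.3]
finger_gap: 84.9
clock: 25.72
eef_pos: [531.3, -200.0, 135.2]
eef_rot: [3.101, 0.004, 1.67]
wrist_force: [8.3, -0.1, -4.2]
finger_gap: 75.6
clock: 25.98
eef_pos: [532.7, -199.9, 135.5]
eef_rot: [3.097, 0.005, 1.67]
wrist_force: [12.0, 1.0, -4.2]
finger_gap: 62.1
[11.9869847   1.02259512 -4.18417115] 62.084488910319536
```

```bash
python3 -m handwheel '[[0,0,0,0],[0,0,0,0],[0,0,0,0]]' 0.45 25
python3 -m handwheel '[[0,0,0,0],[0,0,0,0],[0,0,0,0],[0,0,0,0]]' 0.6 25
python3 - <<'E'
from h import *
s=snap("side")
cv2.imwrite("pics/m9.png",crop(s,250,200,80,80,6))
E
```

```text
clock: 26.35
eef_pos: [532.4, -199.9, 135.4]
eef_rot: [3.098, 0.005, 1.67]
wrist_force: [-4.9, -0.9, 1.0]
finger_gap: 54.3
clock: 26.85
eef_pos: [532.4, -199.9, 135.4]
eef_rot: [3.098, 0.005, 1.67]
wrist_force: [-3.3, 0.0, 0.2]
finger_gap: 54.4
```

View pics/m9.png

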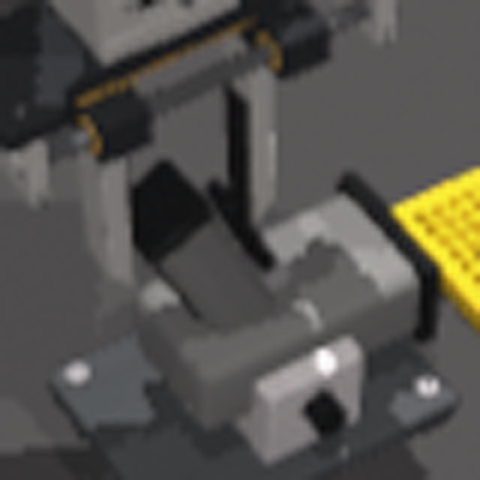

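The side view shows the lever lying nearly parallel to the grip, with both fingers in contact at a 54.4 mm gap. I'll bias the tool 3 mm back and press a little harder to be sure it is home, and hold.

```bash
python3 -m handwheel '[[0,-0.0015,0,0],[0,-0.003,0,0],[0,-0.003,0,0],[0,-0.003,0,0]]' 0.6 32
python3 -m handwheel '[[0,-0.001,0,0],[0,-0.002,0,0],[0,-0.002,0,0],[0,-0.002,0,0],[0,-0.002,0,0]]' 0.6 32
```

```text
clock: 27.4
eef_pos: [532.0, -200.0, 135.6]
eef_rot: [3.091, 0.006, 1.67]
wrist_force: [20.0, 0.8, -9.7]
finger_gap: 53.8
clock: 28.02
eef_pos: [532.0, -200.0, 135.8]
eef_rot: [3.086, 0.007, 1.67]
wrist_force: [14.5, 0.6, -8.2]
finger_gap: 53.5
```

Commanding 3 mm back moved the tool only 0.4 mm and raised the reaction to 20 N, so the trigger is on its stop and has been held for over a second. Releasing now.

```bash
python3 -m handwheel '[[0,0.002,0,0],[0,0.004,0,0],[0,0.004,0,0],[0,0.004,0,0]]' 0 20
python3 -m handwheel '[[0,0,-0.01,0],[0,0,-0.04,0],[0,0,-0.08,0],[0,0,-0.12,0],[0,0,-0.13,0]]' 
python3 -m handwheel '[[0,0,0,0],[0,0,0,0],[0,0,0,0]]'
python3 - <<'E'
from h import *
need(535,-200,260,1.668)
w=win("g")
r=np.vstack([cv2.resize(np.hstack([view(n,cv2.imread(f"pics/{n}_f.png")) for n in("top","side")]),(400,200)),cv2.resize(w,(400,200))])
s=cv2.imread("pics/side_g.png")
cv2.imwrite("pics/m10.png",np.hstack([crop(s,240,190,80,80,5),r]))
for n in("top","side"):
  d=cv2.absdiff(view(n,cv2.imread(f"pics/{n}_f.png")),view(n,cv2.imread(f"pics/{n}_g.png"))); print(n,d.mean())
E
```

```text
clock: 28.52
eef_pos: [535.6, -199.6, 135.7]
eef_rot: [3.087, 0.007, 1.67]
wrist_force: [-0.1, 0.7, 0.5]
finger_gap: 90.0
clock: 29.15
eef_pos: [528.8, -199.7, 268.7]
eef_rot: [3.083, 0.009, 1.67]
wrist_force: [1.0, -0.4, -0.4]
finger_gap: 93.9
clock: 29.52
eef_pos: [528.6, -199.6, 267.6]
eef_rot: [3.085, 0.008, 1.67]
wrist_force: [0.4, 0.6, 0.8]
finger_gap: 94.2
shift mm [-1.   5.9  8. ] turn 0.1 pos [ 528.6 -199.6  267.6] rot [3.085 0.008 1.67 ] F [0.4 0.6 0.8] gap 94.1559453944836 t 29.525
top 0.9997363945578231
side 80.0257100340136
```

View pics/m10.png

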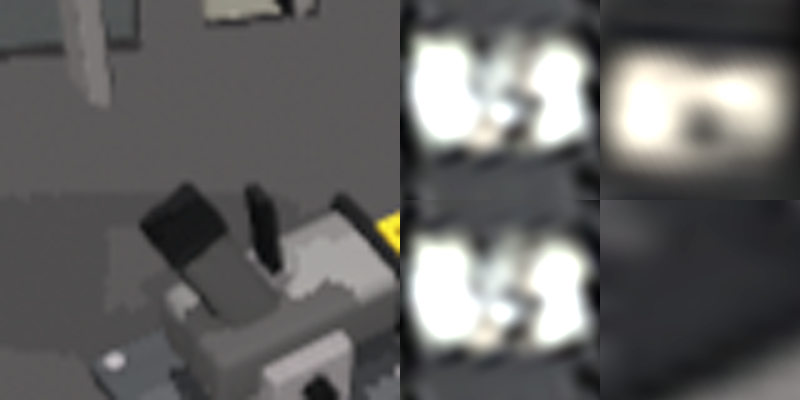

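The trigger has sprung back, standing apart from the grip. The window is unchanged since the wheel was let go. Handing in.

```bash
python3 -c "
from cell import manip;print(manip.sign_off())"
```

```text
the job is handed in; nothing more can be done
None
```

I set the wheel to digit 5, squeezed the reader's trigger home, held it for over a second and let it spring back. The job was handed in at about 29.6 s of the 64 s allowed.

- **Wheel:** I rolled it to its upper stop (digit 9), where the sideways force jumped to 15 N. From there I rolled it back 69 mm of rim, which puts it at about 3.19 rad. The digit gaps in the pictures agreed with this count along the way.
- **Trigger:** The tool cannot tilt with these moves, so I squeezed with vertical fingers. With the grip setting at 32 N, an extra 3 mm push back moved the tool only 0.4 mm and raised the reaction to 20 N, so I took the lever to be on its stop. I had no direct reading of its angle.
- **Last checks:** The final side view shows the trigger standing free. The top view of the window did not change after I let go of the wheel. The gripper was open and clear, with no contact force. I didn't measure the plate, slide box, beaker or wash bottle again, but no move went near them.

**Weak points:**
- The cameras show the digit only 2–3 pixels wide, so reading it as a 5 fits the pictures but is not sharp. The setting rests mainly on the count from the stop.
- In the last picture the arm hid the window from the side camera, so only the top view confirmed the wheel at the end.

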